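# Let the plywood hand winch back to its hitching mark

## Task

Let the little plywood winch's drum back until its hitch peg stands straight up: fold the pawl up clear of the toothed wheel so that it rests leaning back, turn the drum back with the crank, and drop the pawl into the tooth gap that holds the peg upright. Then lean on the crank, firmly but gently, until the tooth bears on the pawl (a push of about 10 N on the tooth, held for a second, never more than 22 N: the pawl is only wood), and let go. Leave the tools and other things lying around where they are.

Things in the scene. Friction and masses are not known exactly. Their poses are not given: they have to be found in the camera images.
- winch: The fixed plywood hand winch: base board 250 x 210 x 18 mm with two upright cheeks carrying a drum on a level axle 125 mm above the table. Origin: on the table under the middle of the axle. Its y axis runs along the axle towards the toothed wheel and pawl end (crank at the -y end), z up, x is the side on which the pawl's post stands (away from the robot, up to 0.2 rad off world x).
- axle (a point): Middle of the drum's axle, 125 mm above the table. Push on the tooth = 1.2 x (push on the crank handle along its circle - about 5 N of brake friction). Tooth on pawl is a stiff contact: 1 mm further at the handle can mean 10 to 20 N.
- drum (a joint): Drum angle, rad. 0: hitch peg straight up. Positive: wound forward, the peg leaning by that angle towards -x of the winch (the robot). Turning back lowers it: top of drum and crank go to +x. Starts at 0.83 to 1.5; end stops at -0.25 and 1.9. A friction brake holds it anywhere: about 5 N at the crank handle to turn it. With the pawl down it turns forward only.
- hitch_peg (a point): Tip of the hitch peg, a 10 mm dowel sticking 40 mm radially out of the middle of the 70 mm drum; the tip is 75 mm from the axle.
- crank_handle (a point): Point to grip on the crank's handle: a dark wooden round bar of 18 mm diameter, 55 mm long, parallel to the axle (winch y), free at its -y end. It runs on a circle of 75 mm radius about the axle, 122 mm to -y of the winch's middle; it is highest at drum angle 0.70 and leans to +x by 0.70 rad at drum angle 0. The bar turns with the crank. This point is 30 mm from its crank arm and 25 mm from its end.
- pawl_pivot (a point): Middle of the pawl's hinge, axis along winch y: 68 mm to +x of the axle, 88 mm to +y, 210 mm above the table.
- pawl (a joint): Pawl angle, rad. About 0: level, nose at the bottom of a tooth gap. Positive: lifted. Past 0.25 the nose clears all teeth. Past about 1.8 it falls over backwards and rests on its stop at 2.2, leaning to +x; below about 1.4 it falls back on the wheel by its own weight (70 g or so, free hinge).
- pawl_knob (a point): Point to grip on the pawl's knob: a round wooden dowel of 12 mm diameter parallel to winch y, sticking out 50 mm to +y of the pawl bar, 50 mm from the hinge (towards -x when the pawl is level, then 210 mm above the table). This point is 32 mm from the pawl bar's side and 18 mm from the dowel's end. The pawl bar is 14 x 14 mm, with a steel nose in a slot near its free end, 64 mm from the hinge (give or take 4 mm, locked) and 28 mm below the bar's middle.
- wheel (a point): Middle of the toothed wheel, 16 mm thick, 124 mm over the tips, 16 saw teeth 11 mm deep, one every 0.393 rad, turning with the drum. The pawl's nose is set by hand, so the drum angle where a tooth comes to bear on it is not known: from -0.07 to +0.07 in the wanted gap. Dropped with the drum between 0.10 and 0.30, the pawl falls into that gap; then turn back slowly until the tooth is felt.
- wax_tin: Flat metal tin, 60 mm across, 35 mm high, loose on the winch's base board. Origin: centre of its underside. Leave alone.
- tee_knob: Black tee knob, 62 mm wide, 35 mm high, loose on the base board. Origin: centre of its underside. Leave alone.
- offcut: Wood offcut 50 x 160 x 22 mm on the table to the right of the winch. Origin: centre of its underside. Leave alone.
- screwdriver: Screwdriver on the table to the left of the winch. Leave alone.
- glue: White bottle, 60 mm across, 160 mm high, to the left of the winch. Origin: centre of its underside. Leave alone.
- mallet: Mallet lying to the left of the winch. Leave alone.
- square: Try square lying to the right of the winch, blade 160 mm. Leave alone.

How it is judged:
By the outcome, as a careful person would: the job done as asked, in the order asked, and still so for the second after the job is handed in, with the robot touching nothing.
It also fails if it takes over 72 s, if anything falls off the work surface, if the arm or the gripper's body presses on something with over 40 N, if the wrist force passes 120 N, or if a joint passes its speed limit or range.

## Robot

A 6-joint arm with a two-finger parallel gripper is mounted at the origin on the work surface. World frame = base frame: x ahead of the robot, y to its left, z up, the work surface at z = 0. Lengths are in m, angles in rad, forces in N, time in s.
With the tool pointing down it reaches from about 0.425 to 1.125 m from the base axis. Payload 14.9 kg.
Tool frame: the origin (TCP) lies midway between the tips of the shut fingers; the grasp point (between the pads) lies 19 mm behind it; z points along the fingers, y is the direction in which the jaws open and shut (so a half turn about z gives the same grasp; the last joint's range is limited). The gripper opens to 91 mm and grips with 3 to 60 N. Pads are 32 mm wide; open, the fingers measure 118 mm over their backs; the gripper's body (76 mm by 178 mm) begins 60 mm behind the grasp point.
Start: joints at [-1.224, 0.379, 1.734, -0, 1.028, -0.033], TCP at [0.26, -0.65, 0.214] pointing down, gripper open.
Joint ranges: [-2.77, 2.77], [-0.74, 2.19], [0, 2.66], [-1.06, 4.2], [0.31, 2.87], [-3.08, 3.08]. Speed limits (rad/s): [1.89, 1.89, 2.39, 3.14, 3.14, 3.14].

## Interface

Orientations are given as a 3x3 rotation matrix whose columns are the frame's x, y, z axes.
In Python, from cell import readout, eyes, order gives the robot as it stands.
- The arm moves only by the shell command python3 -m creep 'ROWS' [FORCE]. ROWS is JSON, a list of rows, each a list of 5 numbers: the shift along the world's x, y, z in mm, then the turn about the world's z in degrees, then the gripper command: -1 is shut, 1 is fully open, values between are in proportion. In form: [[tx, ty, tz, turn, claw], ...]. A call has 1 to 20 rows; each row is the pose to reach, as a shift and turn from the pose commanded when the call began; what a row does not reach only later rows make up. A row lasts 1/8 s, in which the tool goes at most 62.5 mm and 10.7 degrees, less where a joint would pass 70% of its speed; a pose out of reach is approached as far as the arm can. A call with a gripper value outside its range is refused whole. The fingers move at their own pace and stop on an object; FORCE is the grip in N (left out, the last holds). Time passes only in rows, so rows that repeat a pose let the fingers close. It gives the time, the measured TCP pose, the force and the opening at its end, in the units of the state.
- readout.state(): the state, without advancing time (a new reading comes with each control period).
- eyes.read_camera(name): name is "scene" or "side" or "wrist"; returns (picture, depth): 480x640x3 uint8, red, green, blue; 480x640 float32, m along the optical axis (not along the pixel's ray), 0 where there is no reading.
- eyes.camera_model(name): a dict with "mtx" (3x3 intrinsics, pixels), "R" (3x3) and "t" (3): a world point X has camera coordinates R X + t; the wrist camera has in their place "T_tool_cam" (4x4, takes a point from camera to tool coordinates, whose origin is the TCP and whose axes are the flange's). Camera axes: x right, y down, z forward; pixel columns grow to the right and rows downward; lengths in m; the calibration is good to about 2 mm. A picture is of the moment at which its call begins: read the wrist's pose just before it. camera_model takes no time and is no camera call.
- order.job_done(): hands the job in, once; it reports no verdict.
The state is a dict: "clock": time; "q": joint angles; "qd": joint speeds; "tau": joint torques, N m; "tcp_pos": TCP position; "ee_rot": TCP orientation; "contact_force": force on the tool from outside, world axes, zero at the start; "moment": the same for the moment, N m; "grip_width": finger opening in m.
Only numpy, scipy, OpenCV 4.12 (cv2) and the standard library are available. Lean on these libraries where they do the work, as an engineer would, in place of code of your own. Each camera call takes 0.05 s, during which the arm holds its last target.

## Working session

There is one attempt and no reset: what is moved stays moved. The work goes in short steps, Python scripts to look and compute and a shell command to move; the robot and the scene stay as the last step left them, time stands still between calls to the robot, and variables do not carry over. Pictures are saved under pics/ and viewed, and the job is handed in when it is done.

```bash
ls -la; mkdir -p pics; python3 - <<'E'
from cell import readout, eyes, order
import cv2, numpy as np
s=readout.state()
for k,v in s.items(): print(k,np.round(v,4).tolist())
for n in ["scene","side","wrist"]:
    p,d=eyes.read_camera(n)
    cv2.imwrite(f"pics/{n}0.png",p[:,:,::-1]); np.savez(f"pics/{n}0.npz",p=p,d=d)
    m=eyes.camera_model(n)
    print(n,{k:np.round(v,4).tolist() for k,v in m.items()})
E
```

```text
total 12
drwxr-xr-x  3 agent agent 4096 Dec  7 16:32 .
drwxr-xr-x 23 root  root  4096 Dec  7 16:32 ..
drwxr-xr-x  2 agent agent 4096 Dec  7 16:32 pics
clock 0.0
q [-1.2243, 0.3794, 1.7348, -0.0, 1.0285, -0.0333]
qd [-0.0004, 0.0005, 0.0001, -0.0002, -0.0005, -0.0013]
tau [0.0042, -76.3712, -43.4365, 0.0653, 0.0422, -0.0001]
tcp_pos [0.2594, -0.6497, 0.2133]
ee_rot [[0.9287, 0.3707, -0.0004], [0.3707, -0.9287, 0.001], [0.0, -0.0011, -1.0]]
contact_force [-0.5427, -0.0984, -0.4855]
moment [-0.0135, -0.0399, 0.0117]
grip_width 0.0914
scene {'mtx': [[505.0295, 0.0, 319.7084], [0.0, 505.0295, 228.2865], [0.0, 0.0, 1.0]], 'R': [[-0.1493, 0.9887, 0.0152], [0.6448, 0.109, -0.7565], [-0.7496, -0.1032, -0.6538]], 't': [0.0717, -0.2451, 1.7667]}
side {'mtx': [[454.4722, 0.0, 322.3574], [0.0, 454.4722, 235.1279], [0.0, 0.0, 1.0]], 'R': [[-0.8706, -0.492, -0.0063], [-0.3212, 0.578, -0.7502], [0.3727, -0.6511, -0.6612]], 't': [0.4801, 0.2555, 0.9668]}
wrist {'mtx': [[363.5142, 0.0, 312.4584], [0.0, 363.5142, 236.5631], [0.0, 0.0, 1.0]], 'T_tool_cam': [[0.0004, -0.9702, -0.2422, 0.0666], [1.0, 0.0005, -0.0007, 0.0018], [0.0008, -0.2422, 0.9702, -0.1705], [0.0, 0.0, 0.0, 1.0]]}
```

View pics/scene0.png

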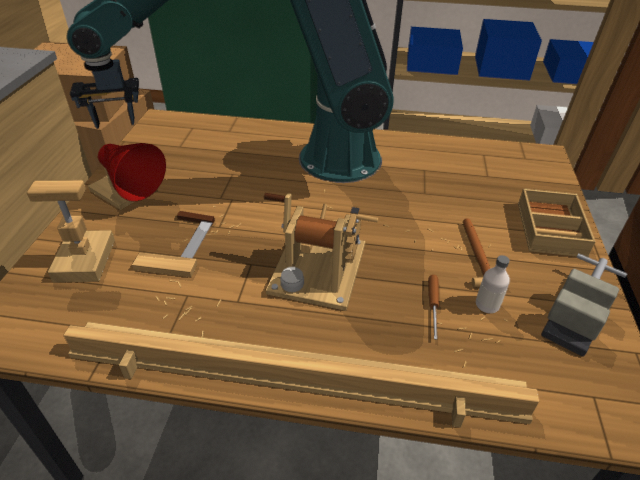

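View pics/side0.png

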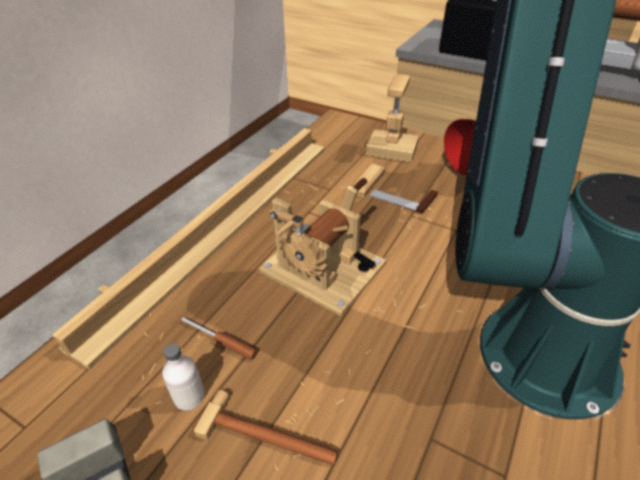

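View pics/wrist0.png

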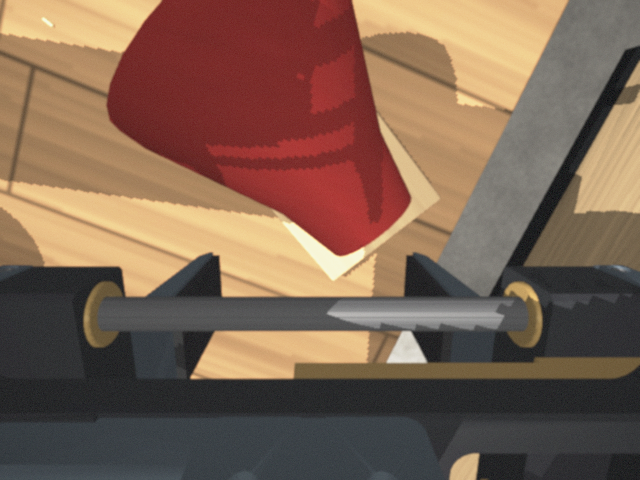

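```bash
python3 - <<'E'
import cv2, numpy as np
a=np.load("pics/scene0.npz")['p'][:,:,::-1]; b=np.load("pics/side0.npz")['p'][:,:,::-1]
c=cv2.resize(a[180:315,250:400],None,fx=5.3,fy=5.3*0.83,interpolation=cv2.INTER_CUBIC)
c=cv2.resize(a[180:315,255:390],(600,600),interpolation=cv2.INTER_CUBIC)
d=cv2.resize(b[160:320,250:400],(562,600),interpolation=cv2.INTER_CUBIC)
cv2.imwrite("pics/sc_z.png",c);cv2.imwrite("pics/si_z.png",d)
E
```

```text
(no output)
```

View pics/sc_z.png

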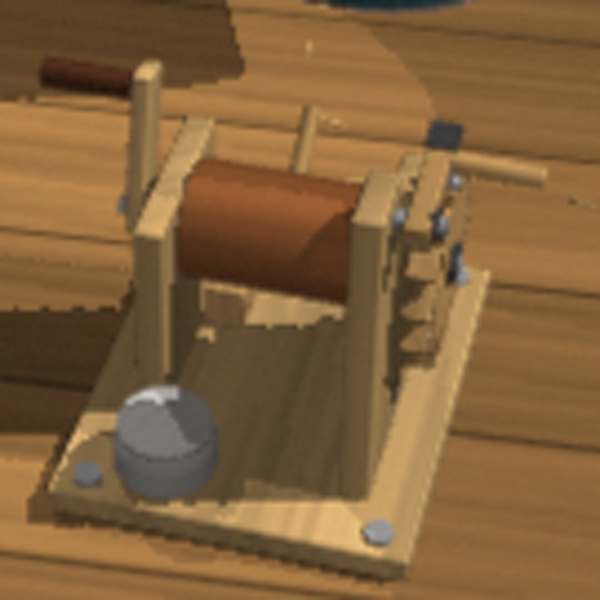

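View pics/si_z.png

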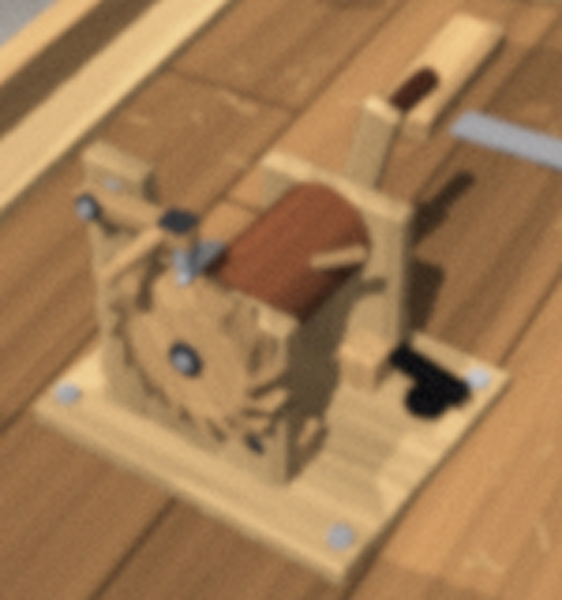

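```bash
cat > h.py <<'E'
import numpy as np, cv2
from cell import eyes
def ray(n,uv):
    m=eyes.camera_model(n);R=np.array(m["R"]);t=np.array(m["t"]);K=np.array(m["mtx"])
    d=R.T@np.linalg.solve(K,[uv[0],uv[1],1.]); return -R.T@t,d
def onz(n,uv,z):
    o,d=ray(n,uv); return o+d*(z-o[2])/d[2]
def tri(a,b):
    (o1,d1),(o2,d2)=ray("scene",a),ray("side",b)
    s=np.linalg.lstsq(np.c_[d1,-d2],o2-o1,rcond=None)[0]
    p,q=o1+d1*s[0],o2+d2*s[1]; return (p+q)/2,np.linalg.norm(p-q)
def proj(n,X):
    m=eyes.camera_model(n);c=np.array(m["R"])@X+np.array(m["t"]);u=np.array(m["mtx"])@c;return u[:2]/u[2]
S=lambda u,v:(255+u/4.444-.4,180+v/4.444-.4)
D=lambda u,v:(250+u/3.747-.4,160+v/3.75-.4)
E
python3 - <<'E'
from h import *
for c in [(52,490),(408,565),(490,270)]: print("scene",onz("scene",S(*c),.018).round(4))
for c in [(38,405),(342,575),(508,375)]: print("side",onz("side",D(*c),.018).round(4))
for nm,a,b in [("handle end",(45,70),(437,75)),("handle base",(130,82),(400,108)),("peg tip",(308,110),(317,262)),("knob end",(545,177),(108,275)),("tin",(0,0),(0,0))]:
    print(nm,*[np.round(x,4) for x in tri(S(*a),D(*b))])
# bolts at head
for c in [(87,474),(378,532)]: print("bolt sc",onz("scene",S(*c),.022).round(4))
for c in [(66,393),(340,537),(478,379)]: print("bolt si",onz("side",D(*c),.022).round(4))
E
```

```text
scene [ 0.66   -0.1091  0.018 ]
scene [0.6821 0.0962 0.018 ]
scene [0.4333 0.1209 0.018 ]
side [0.6766 0.0985 0.018 ]
side [0.4313 0.1269 0.018 ]
side [ 0.4128 -0.0811  0.018 ]
handle end [ 0.5058 -0.1397  0.1975] 0.0013
handle base [ 0.5095 -0.0905  0.1993] 0.0038
peg tip [0.4988 0.0195 0.1717] 0.0253
knob end [0.5727 0.1464 0.2135] 0.0016
tin [ 0.7126 -0.0449  0.3253] 0.1679
bolt sc [ 0.6484 -0.0912  0.022 ]
bolt sc [0.6646 0.0773 0.022 ]
bolt si [0.664  0.0831 0.022 ]
bolt si [0.4448 0.1042 0.022 ]
bolt si [ 0.4276 -0.0638  0.022 ]
```

```bash
cat >> h.py <<'E'
yaw=-0.103; C=np.array([0.546,0.008,0.])
def W(p):
    c,s=np.cos(yaw),np.sin(yaw); return C+np.array([[c,-s,0],[s,c,0],[0,0,1]])@np.array(p,float)
def I(p):
    c,s=np.cos(yaw),np.sin(yaw); return np.array([[c,s,0],[-s,c,0],[0,0,1]])@(np.array(p,float)-C)
def handle(th,r=.075,y=-.122): 
    a=0.70-th; return [r*np.sin(a),y,.125+r*np.cos(a)]
def peg(th): return [-.075*np.sin(th),0,.125+.075*np.cos(th)]
def knob(p,y=.0): return [.068-.05*np.cos(p),y,.21+.05*np.sin(p)]
E
python3 - <<'E'
from h import *
th=1.03
P=[handle(th),handle(th,y=-.147),handle(th,y=-.092),peg(th),[0,.088,.125],[0.068,.088,.21],knob(0,.127),knob(0,.145),[.125,.105,.018],[.125,-.105,.018],[-.125,.105,.018],[-.125,-.105,.018]]
for n,x0,y0,f,fy in [("scene",255,180,6,6),("side",250,160,4,4)]:
    im=np.load(f"pics/{n}0.npz")['p'][:,:,::-1]
    w=130 if n=="scene" else 150
    im=cv2.resize(im[y0:y0+int(600/fy)+ (35 if n=="scene" else 10) if 0 else y0+600//fy+0 , x0:x0+800//f] if 0 else im[180:310,255:388] if n=="scene" else im[160:310,250:400],None,fx=4.4 if n=="scene" else 4,fy=4.4 if n=="scene" else 4,interpolation=cv2.INTER_CUBIC)
    k=4.4 if n=="scene" else 4
    for i,p in enumerate(P):
        u=(proj(n,W(p))-[x0,y0]+.5)*k
        cv2.circle(im,tuple(int(v) for v in u),3,(0,255,0),-1); cv2.putText(im,str(i),tuple(int(v)+4 for v in u),0,.45,(255,0,255),1)
    cv2.imwrite(f"pics/{n}_ov.png",im)
E
```

```text
(no output)
```

View pics/scene_ov.png

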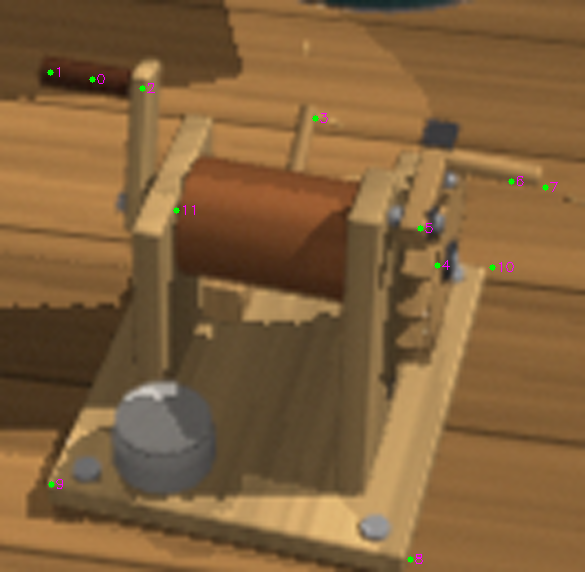

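View pics/side_ov.png

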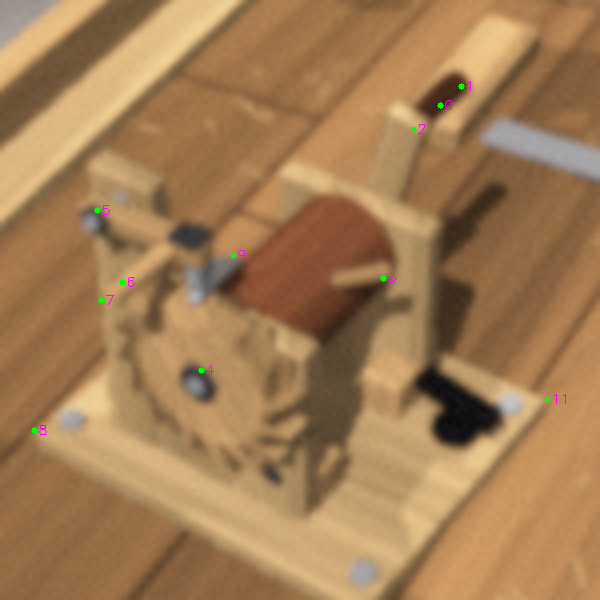

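```bash
python3 - <<'E'
from h import *
from cell import readout
s=readout.state();p=np.array(s['tcp_pos'])*1000
R=np.array(s['ee_rot']);print("jaw yaw",np.degrees(np.arctan2(R[1,1],R[0,1])))
for n,k in [("knob0",knob(0.07,.127)),("handle",handle(1.03)),("knob2.2",knob(2.2,.127))]:
    w=W(k)*1000; print(n,w.round(1),"shift grasp at tcp z=w-19:",(w-[0,0,19]-p).round(1))
E
```

```text
jaw yaw -68.24157063745105
knob0 [577.1 132.5 213.5] shift grasp at tcp z=w-19: [317.7 782.3 -18.9]
handle [ 509.3 -110.9  196. ] shift grasp at tcp z=w-19: [249.9 539.  -36.5]
knob2.2 [656.  124.3 250.4] shift grasp at tcp z=w-19: [396.6 774.2  18. ]
```

```bash
python3 -m creep '[[0,0,60,0,1],[0,0,120,5,1],[20,50,150,12,1],[40,105,150,20,1],[63,160,150,28,1],[85,215,150,36,1],[108,270,150,44,1],[130,325,150,52,1],[153,380,150,60,1],[175,435,150,62.4,1],[198,490,150,62.4,1],[220,545,150,62.4,1],[243,600,150,62.4,1],[265,655,150,62.4,1],[288,710,145,62.4,1],[308,760,130,62.4,1],[318,782,117,62.4,1],[318,782,117,62.4,1]]'
python3 - <<'E'
from cell import readout, eyes
import cv2, numpy as np
s=readout.state()
for k in ['clock','q','tcp_pos','ee_rot','contact_force']: print(k,np.round(s[k],4).tolist())
p,d=eyes.read_camera("wrist")
np.savez("pics/w1.npz",p=p,d=d,tp=s['tcp_pos'],tr=s['ee_rot']); cv2.imwrite("pics/w1.png",p[:,:,::-1])
E
```

```text
clock: 2.4
tcp_pos: [0.5771, 0.1325, 0.3295]
ee_rot: [[0.1, 0.995, -0.002], [0.995, -0.1, -0.001], [-0.001, -0.002, -1.0]]
contact_force: [0.7, 0.2, 0.2]
grip_width: 0.0914
clock 2.4
q [0.1863, 0.0905, 1.8713, -0.0001, 1.1822, 0.2866]
tcp_pos [0.5771, 0.1325, 0.3295]
ee_rot [[0.1001, 0.995, -0.0024], [0.995, -0.1001, -0.0006], [-0.0008, -0.0023, -1.0]]
contact_force [0.7068, 0.1776, 0.2381]
```

View pics/w1.png

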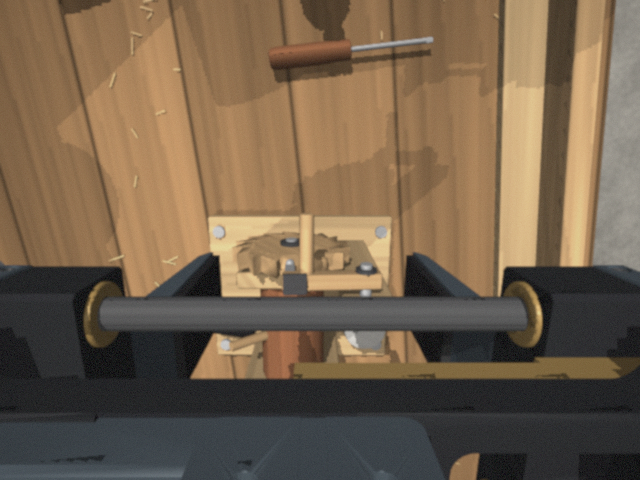

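```bash
cat >> h.py <<'E'
def wray(tp,tr,uv):
    m=eyes.camera_model("wrist");T=np.array(m["T_tool_cam"]);K=np.array(m["mtx"])
    tp=np.array(tp);tr=np.array(tr)
    o=tr@T[:3,3]+tp; d=tr@T[:3,:3]@np.linalg.solve(K,[uv[0],uv[1],1.]); return o,d
def wz(tp,tr,uv,z):
    o,d=wray(tp,tr,uv); return o+d*(z-o[2])/d[2]
E
python3 - <<'E'
from h import *
a=np.load("pics/w1.npz")
f=lambda uv,z:(uv,wz(a['tp'],a['tr'],uv,z).round(4),I(wz(a['tp'],a['tr'],uv,z)).round(4))
for uv in [(306,216),(306,273)]: print("dowel",f(uv,.216),a['d'][uv[1]+4,uv[0]])
for uv in [(219,231),(382,231),(224,345)]: print("bolt",f(uv,.022))
for uv in [(210,217),(390,217)]: print("corner",f(uv,.018))
c=cv2.resize(a['p'][200:380,190:410,::-1],None,fx=3.3,fy=3.3,interpolation=cv2.INTER_CUBIC);cv2.imwrite("pics/w1z.png",c)
E
```

```text
dowel ((306, 216), array([0.5726, 0.1447, 0.216 ]), array([0.0124, 0.1387, 0.216 ])) 0.287353
dowel ((306, 273), array([0.5676, 0.0972, 0.216 ]), array([0.0123, 0.0909, 0.216 ])) 0.29458594
bolt ((219, 231), array([0.4456, 0.0997, 0.022 ]), array([-0.1093,  0.0809,  0.022 ]))
bolt ((382, 231), array([0.6646, 0.0779, 0.022 ]), array([0.1108, 0.0817, 0.022 ]))
bolt ((224, 345), array([ 0.4252, -0.0706,  0.022 ]), array([-0.1121, -0.0906,  0.022 ]))
corner ((210, 217), array([0.4355, 0.1192, 0.018 ]), array([-0.1214,  0.0993,  0.018 ]))
corner ((390, 217), array([0.677 , 0.0952, 0.018 ]), array([0.1213, 0.1002, 0.018 ]))
```

View pics/w1z.png

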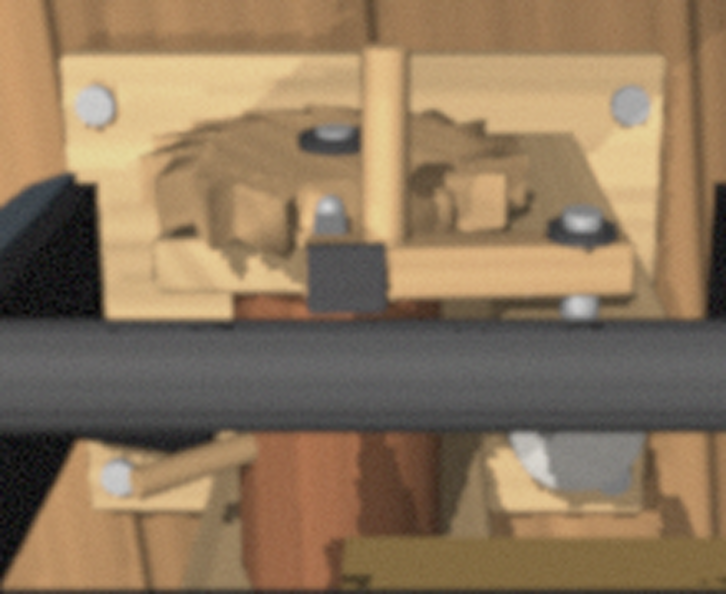

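```bash
python3 - <<'E'
from h import *
a=np.load("pics/w1.npz")
f=lambda uv,z:I(wz(a['tp'],a['tr'],uv,z)).round(4)
g=lambda u,v:(190+u/3.3-.35,200+v/3.3-.35)
print("hinge top",f(g(583,215),.216),"bar right end",f(g(632,265),.217),"bar left/block",f(g(308,265),.217),f(g(385,265),.217))
print("bar sides y",f(g(500,245),.217),f(g(500,295),.217))
print("dowel l/r",f(g(361,100),.216),f(g(405,100),.216), f(g(383,48),.216))
print("axle bolt",f(g(333,130),.13))
# hinge in scene/side : scene bolt (455,181)?,
print("hinge tri",[I(tri(S(456,182),D(88,208))[0]).round(4),tri(S(456,182),D(88,208))[1]])
print("axle tri", I(tri(S(460,262),D(184,358))[0]).round(4),tri(S(460,262),D(184,358))[1])
E
```

```text
hinge top [0.0618 0.0983 0.216 ] bar right end [0.0744 0.0855 0.217 ] bar left/block [-0.0067  0.0851  0.217 ] [0.0126 0.0852 0.217 ]
bar sides y [0.0413 0.0906 0.217 ] [0.0416 0.0773 0.217 ]
dowel l/r [0.0068 0.1274 0.216 ] [0.0175 0.1274 0.216 ] [0.0121 0.1402 0.216 ]
axle bolt [-0.0057  0.0977  0.13  ]
hinge tri [array([0.0497, 0.1042, 0.226 ]), np.float64(0.011804749179331097)]
axle tri [-0.0048  0.098   0.127 ] 0.0008304532960719982
```

```bash
sed -i 's/^yaw=.*/yaw=-0.103; C=np.array([0.540,0.0045,0.])/' h.py; python3 - <<'E'
from h import *
a=np.load("pics/w1.npz")
for uv in [(306,225),(306,240),(306,255),(330,281)]:
    o,d=wray(a['tp'],a['tr'],uv); X=o+d*a['d'][uv[1],uv[0]]; print(uv,X.round(4),I(X).round(4))
print("grip",(W([.018,.127,.21])*1000).round(1), "shift", (W([.018,.127,.21])*1000-[0,0,19]-np.array(a['tp'])*1000).round(1))
for t in np.arange(0,2.3,.2): print(round(t,2),((W(knob(t,.127))-W(knob(0.1,.127)))*1000).round(1))
E
```

```text
(306, 225) [0.5719 0.1378 0.2176] [0.018  0.1359 0.2176]
(306, 240) [0.5706 0.1256 0.2176] [0.018  0.1236 0.2176]
(306, 255) [0.5694 0.1134 0.2186] [0.018  0.1113 0.2186]
(330, 281) [0.5867 0.0893 0.2187] [0.0377 0.0891 0.2187]
grip [571. 129. 210.] shift [  -6.2   -3.5 -138.5]
0.0 [-0.2  0.  -5. ]
0.2 [ 0.7 -0.1  4.9]
0.4 [ 3.7 -0.4 14.5]
0.6 [ 8.4 -0.9 23.2]
0.8 [14.8 -1.5 30.9]
1.0 [22.6 -2.3 37.1]
1.2 [31.5 -3.3 41.6]
1.4 [41.  -4.2 44.3]
1.6 [50.9 -5.3 45. ]
1.8 [60.8 -6.3 43.7]
2.0 [70.2 -7.3 40.5]
2.2 [78.8 -8.1 35.4]
```

```bash
python3 -m creep '[[-6,-3.5,-40,0.4,0],[-6,-3.5,-85,0.4,0],[-6,-3.5,-120,0.4,0],[-6,-3.5,-137,0.4,0],[-6,-3.5,-137,0.4,-1],[-6,-3.5,-137,0.4,-1],[-6,-3.5,-137,0.4,-1],[-6,-3.5,-137,0.4,-1],[-6,-3.5,-137,0.4,-1]]' 8
```

```text
clock: 3.58
tcp_pos: [0.5715, 0.1285, 0.1944]
ee_rot: [[0.095, 0.995, -0.0], [0.995, -0.095, 0.0], [0.0, -0.0, -1.0]]
contact_force: [-4.2, 0.3, 6.7]
grip_width: 0.0116
```

```bash
python3 -m creep '[[0.3,0,4,0,-1],[0.9,-0.1,8.4,0,-1],[2.2,-0.2,13.3,0,-1],[3.9,-0.4,18,0,-1],[6,-0.6,22.5,0,-1],[8.6,-0.9,26.7,0,-1],[8.6,-0.9,26.7,0,-1]]'
python3 - <<'E'
from cell import readout, eyes
import cv2, numpy as np
s=readout.state()
p,d=eyes.read_camera("wrist");p2,_=eyes.read_camera("side")
np.savez("pics/w2.npz",p=p,d=d,tp=s['tcp_pos'],tr=s['ee_rot'])
cv2.imwrite("pics/w2.png",np.hstack([cv2.resize(p[200:400,150:450,::-1],(450,300)),cv2.resize(p2[160:300,240:400,::-1],(343,300))]))
E
```

```text
clock: 4.45
tcp_pos: [0.5788, 0.1278, 0.221]
ee_rot: [[0.095, 0.995, -0.003], [0.995, -0.095, 0.0], [0.0, -0.003, -1.0]]
contact_force: [-14.5, 4.4, 6.5]
grip_width: 0.0117
```

View pics/w2.png

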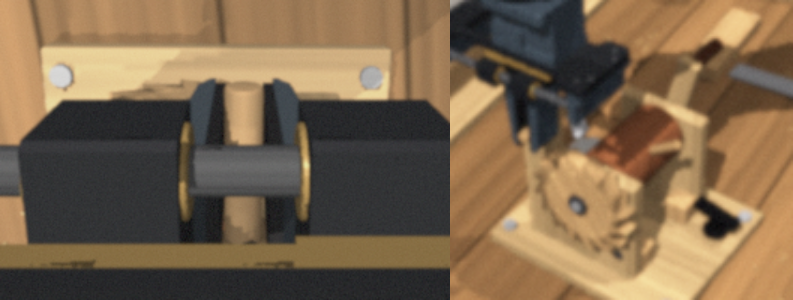

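```bash
python3 -m creep '[[-1.3,0.1,0.9,0,-1],[1.8,-0.2,4.9,0,-1],[5.1,-0.5,8.6,0,-1],[8.9,-0.9,11.9,0,-1],[12.9,-1.3,14.8,0,-1],[17.2,-1.8,17.3,0,-1],[21.8,-2.3,19.3,0,-1],[21.8,-2.3,19.3,0,-1]]'
```

```text
clock: 5.55
tcp_pos: [0.6026, 0.1252, 0.2407]
ee_rot: [[0.095, 0.995, 0.001], [0.995, -0.095, 0.0], [0.0, 0.001, -1.0]]
contact_force: [-3.8, 0.7, 8.3]
grip_width: 0.0115
```

```bash
python3 -m creep '[[4.5,-0.5,2.1,0,-1],[9.3,-0.9,3.5,0,-1],[14.3,-1.4,4.1,0,-1],[19.4,-2,4.2,0,-1],[24.4,-2.5,3.8,0,-1],[29.3,-3,2.9,0,-1],[34.2,-3.5,1.5,0,-1],[38.9,-4,-0.3,0,-1],[43.4,-4.4,-2.7,0,-1],[43.4,-4.4,-2.7,0,-1]]'
```

```text
clock: 6.8
tcp_pos: [0.6457, 0.1207, 0.237]
ee_rot: [[0.095, 0.995, 0.0], [0.995, -0.095, -0.0], [-0.0, 0.0, -1.0]]
contact_force: [0.4, -0.3, 0.6]
grip_width: 0.0117
```

```bash
python3 -m creep '[[0,0,0,0,-0.3],[0,0,0,0,-0.3],[0,0,0,0,0],[0,0,30,0,0],[0,0,80,0,0],[0,0,110,0,0],[-30,-60,110,0,0],[-30,-60,110,0,0]]'
python3 - <<'E'
from cell import readout, eyes
import cv2, numpy as np
s=readout.state()
p,d=eyes.read_camera("scene");p2,_=eyes.read_camera("side")
np.savez("pics/s3.npz",p=p,d=d,p2=p2)
cv2.imwrite("pics/s3.png",np.hstack([cv2.resize(p[170:310,250:400,::-1],(400,373)),cv2.resize(p2[150:300,240:390,::-1],(373,373))]))
E
```

```text
clock: 7.8
tcp_pos: [0.6142, 0.0588, 0.3478]
ee_rot: [[0.097, 0.995, 0.0], [0.995, -0.097, -0.0], [-0.0, 0.0, -1.0]]
contact_force: [-0.1, 0.2, -0.3]
grip_width: 0.0455
```

View pics/s3.png

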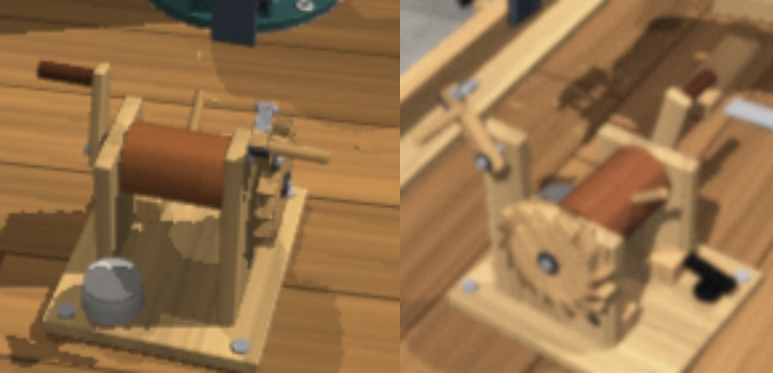

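```bash
python3 - <<'E'
from h import *
from cell import readout
s=readout.state();p=np.array(s['tcp_pos'])*1000;print(p.round(1))
print((W(handle(.957))*1000-[0,0,19]-p).round(1))
h0=W(handle(.957))
for t in np.arange(.957,-.1,-.08): print(round(t,3),((W(handle(t))-h0)*1000).round(1))
# remeasure handle from s3 overlay: peg & handle predicted
a=np.load("pics/s3.npz")
for n,key,(x0,y0,f) in [("scene",'p',(255,180,4.4)),("side",'p2',(250,160,3.9))]:
    im=cv2.resize(a[key][y0:y0+130 if n=="scene" else y0+150,x0:x0+90 if n=="scene" else x0+100,::-1],None,fx=f,fy=f,interpolation=cv2.INTER_CUBIC)
    im=cv2.resize(a[key][y0-10:y0+80,x0:x0+95,::-1] if n=="scene" else a[key][y0:y0+90,x0+60:x0+155,::-1],None,fx=f,fy=f,interpolation=cv2.INTER_CUBIC)
    o=np.array([x0,y0-10] if n=="scene" else [x0+60,y0])
    for P in [handle(.957),handle(.957,y=-.147),handle(.957,y=-.092),peg(.957)]:
        u=(proj(n,W(P))-o+.5)*f; cv2.circle(im,tuple(int(v) for v in u),2,(0,255,0),-1)
    cv2.imwrite(f"pics/{n}_o3.png",cv2.resize(im,(400,380)))
cv2.imwrite("pics/o3.png",np.hstack([cv2.imread("pics/scene_o3.png"),cv2.imread("pics/side_o3.png")]))
E
```

```text
[615.2  60.3 347.5]
[-106.7 -175.2 -168.9]
0.957 [0. 0. 0.]
0.877 [ 5.8 -0.6  1.3]
0.797 [11.7 -1.2  2.1]
0.717 [17.7 -1.8  2.5]
0.637 [23.7 -2.4  2.3]
0.557 [29.6 -3.1  1.7]
0.477 [35.5 -3.7  0.6]
0.397 [41.2 -4.3 -1. ]
0.317 [46.8 -4.8 -3. ]
0.237 [52.3 -5.4 -5.4]
0.157 [57.5 -5.9 -8.3]
0.077 [ 62.5  -6.5 -11.6]
-0.003 [ 67.2  -6.9 -15.3]
-0.083 [ 71.6  -7.4 -19.4]
```

View pics/o3.png

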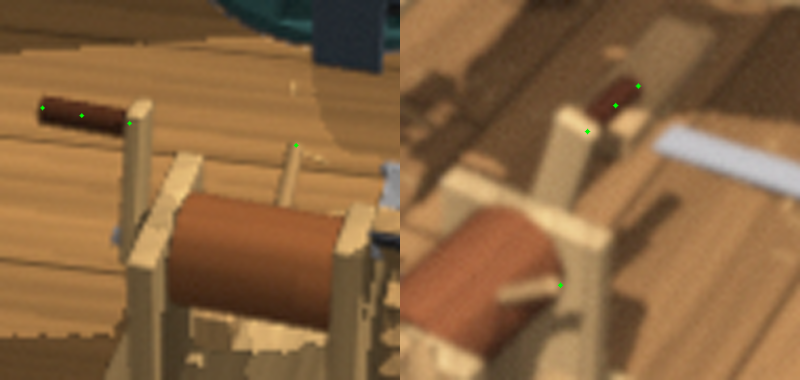

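```bash
python3 -m creep '[[-25,-45,0,0,0],[-55,-90,0,0,0],[-85,-140,-10,0,0],[-107,-175,-40,0,0],[-107,-175,-90,0,0],[-107,-175,-140,0,0],[-107,-175,-169,0,0],[-107,-175,-169,0,-0.3],[-107,-175,-169,0,-0.45],[-107,-175,-169,0,-0.45],[-107,-175,-169,0,-0.45]]'
python3 - <<'E'
from cell import readout, eyes
import cv2, numpy as np
s=readout.state()
p,d=eyes.read_camera("scene");p2,_=eyes.read_camera("side");p3,_=eyes.read_camera("wrist")
cv2.imwrite("pics/s4.png",np.hstack([cv2.resize(p[140:300,240:400,::-1],(400,400)),cv2.resize(p3[180:400,150:450,::-1],(400,400))]))
E
```

```text
clock: 9.28
tcp_pos: [0.5089, -0.1143, 0.1792]
ee_rot: [[0.095, 0.996, 0.002], [0.996, -0.095, -0.0], [-0.0, 0.002, -1.0]]
contact_force: [0.0, 0.6, -0.9]
grip_width: 0.0251
```

View pics/s4.png

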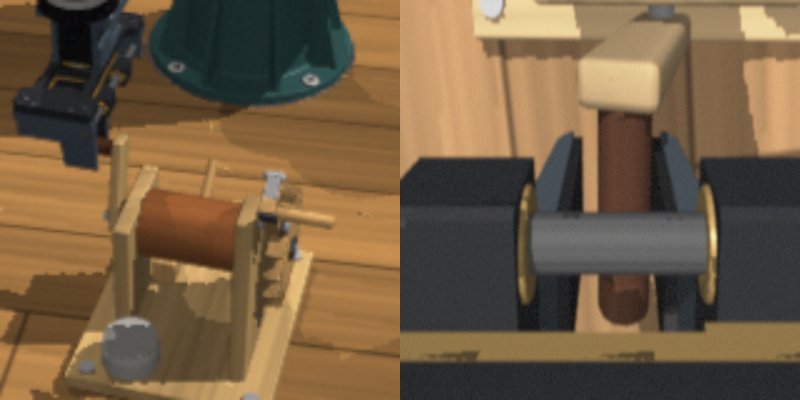

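```bash
python3 -m creep '[[3.5,-0.4,0,0,-0.45],[9,-0.9,1.3,0,-0.45],[15,-1.5,2.1,0,-0.45],[21,-2.1,2.5,0,-0.45],[27,-2.7,2.3,0,-0.45],[33,-3.3,1.7,0,-0.45],[39,-4,0.6,0,-0.45],[44.5,-4.5,-1,0,-0.45],[50,-5.1,-3,0,-0.45],[55,-5.6,-5.4,0,-0.45],[57,-5.9,-6.8,0,-0.45],[57,-5.9,-6.8,0,-0.45]]'
python3 - <<'E'
from cell import readout, eyes
import cv2, numpy as np
s=readout.state()
p,d=eyes.read_camera("scene");p2,_=eyes.read_camera("side");p3,_=eyes.read_camera("wrist")
np.savez("pics/s5.npz",p=p,p2=p2,p3=p3,tp=s['tcp_pos'],tr=s['ee_rot'])
cv2.imwrite("pics/s5.png",np.hstack([cv2.resize(p[140:300,240:400,::-1],(400,400)),cv2.resize(p3[180:400,150:450,::-1],(400,400))]))
E
```

```text
clock: 10.92
tcp_pos: [0.5656, -0.1201, 0.1713]
ee_rot: [[0.095, 0.995, 0.0], [0.995, -0.095, -0.0], [0.0, 0.0, -1.0]]
contact_force: [0.2, 0.6, -1.0]
grip_width: 0.0252
```

View pics/s5.png

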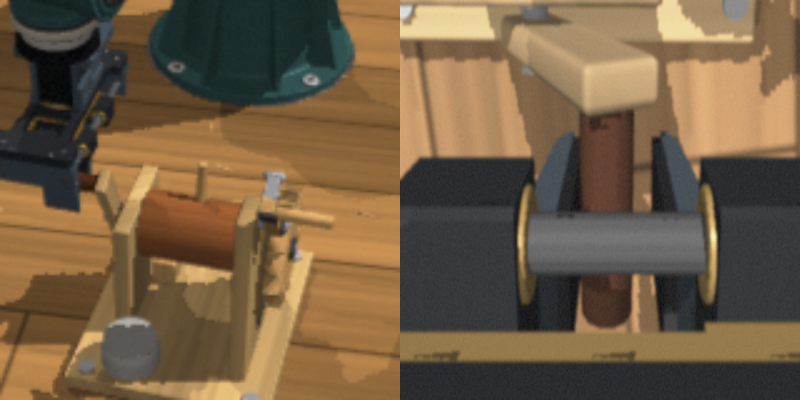

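```bash
python3 - <<'E'
from h import *
a=np.load("pics/s5.npz")
b=I(np.array(a['tp'])+[-.0035,0,.019]);print(b.round(4)); print("th from x",.7-np.arcsin(b[0]/.075))
f=6
o=np.array([300,190]);im=cv2.resize(a['p'][190:250,300:366,::-1],None,fx=f,fy=f,interpolation=cv2.INTER_CUBIC)
for t,c in [(.1,(0,0,255)),(.2,(0,255,0)),(.3,(255,0,0))]:
    u=(proj("scene",W(peg(t)))-o+.5)*f;cv2.circle(im,tuple(int(v) for v in u),2,c,-1)
o=np.array([310,200]);im2=cv2.resize(a['p2'][200:260,310:376,::-1],None,fx=f,fy=f,interpolation=cv2.INTER_CUBIC)
for t,c in [(.1,(0,0,255)),(.2,(0,255,0)),(.3,(255,0,0))]:
    u=(proj("side",W(peg(t)))-o+.5)*f;cv2.circle(im2,tuple(int(v) for v in u),2,c,-1)
cv2.imwrite("pics/s5z.png",np.hstack([im,im2]))
E
```

```text
[ 0.0348 -0.1217  0.1903]
th from x 0.21762214454166107
```

View pics/s5z.png

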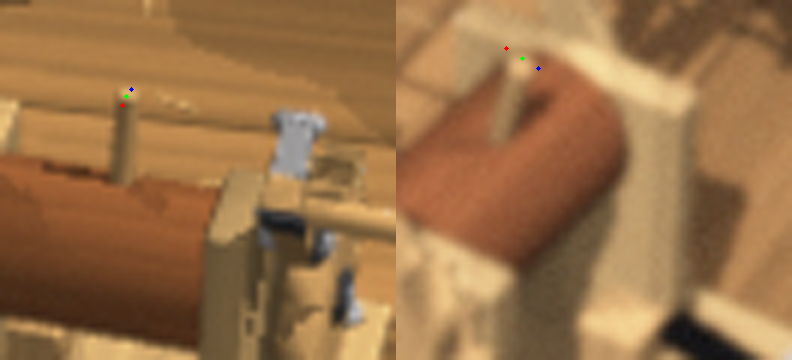

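```bash
python3 -m creep '[[-3,0.3,0,0,-0.3],[-3,0.3,0,0,0],[-3,0.3,50,0,0],[-3,0.3,110,0,0],[5,40,170,0,0],[20,90,185,0,0],[40,140,185,0,0],[60,190,185,0,0],[75,225,185,0,0],[84,241,185,0,0],[84,241,175,0,0],[84,241,175,0,0]]'
python3 - <<'E'
from h import *
from cell import readout
s=readout.state();p=np.array(s['tcp_pos'])
print(p.round(4),"knob pred",W(knob(2.2,.127)).round(4))
im,d=eyes.read_camera("wrist"); np.savez("pics/w6.npz",p=im,d=d,tp=p,tr=s['ee_rot'])
cv2.imwrite("pics/w6.png",im[:,:,::-1])
E
```

```text
clock: 12.58
tcp_pos: [0.6485, 0.1198, 0.3451]
ee_rot: [[0.095, 0.995, -0.002], [0.995, -0.095, -0.0], [-0.001, -0.002, -1.0]]
contact_force: [-0.5, -0.3, -0.3]
grip_width: 0.0457
[0.6485 0.1198 0.3451] knob pred [0.65   0.1208 0.2504]
```

View pics/w6.png

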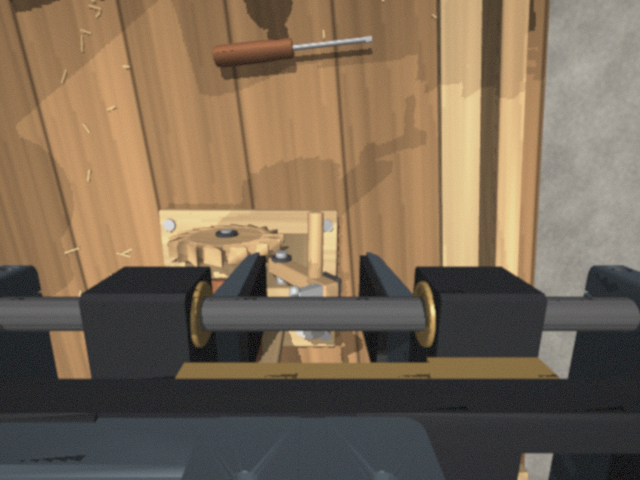

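```bash
python3 - <<'E'
from h import *
a=np.load("pics/w6.npz")
for uv in [(315,225),(315,245),(315,260)]:
    o,d=wray(a['tp'],a['tr'],uv); X=o+d*a['d'][uv[1],uv[0]]; print(uv,X.round(4),I(X).round(4))
k0=W(knob(2.2,.127))
for t in [2.2,2.0,1.8,1.6,1.4,1.2,1.0,.8,.6,.4,.2,.1,0]: print(t,((W(knob(t,.127))-k0)*1000).round(1))
E
```

```text
(315, 225) [0.6508 0.1294 0.2562] [0.0974 0.1356 0.2562]
(315, 245) [0.6494 0.114  0.2552] [0.0975 0.1202 0.2552]
(315, 260) [0.6483 0.1027 0.2561] [0.0976 0.1088 0.2561]
2.2 [0. 0. 0.]
2.0 [-8.6  0.9  5. ]
1.8 [-18.    1.9   8.3]
1.6 [-27.8   2.9   9.6]
1.4 [-37.7   3.9   8.8]
1.2 [-47.3   4.9   6.2]
1.0 [-56.1   5.8   1.6]
0.8 [-63.9   6.6  -4.6]
0.6 [-70.3   7.3 -12.2]
0.4 [-75.1   7.8 -21. ]
0.2 [-78.    8.1 -30.5]
0.1 [-78.8   8.1 -35.4]
0 [-79.    8.2 -40.4]
```

```bash
python3 -m creep '[[1.7,0.7,-50,0,0],[1.7,0.7,-95,0,0],[1.7,0.7,-114,0,0],[1.7,0.7,-114,0,-0.6],[1.7,0.7,-114,0,-1],[1.7,0.7,-114,0,-1],[1.7,0.7,-114,0,-1],[1.7,0.7,-114,0,-1]]' 8
```

```text
clock: 13.62
tcp_pos: [0.6506, 0.1218, 0.2335]
ee_rot: [[0.095, 0.995, -0.001], [0.995, -0.095, 0.0], [0.0, -0.001, -1.0]]
contact_force: [-8.2, 1.3, 7.1]
grip_width: 0.0118
```

```bash
python3 -m creep '[[-4.2,0.4,2.8,0,-1],[-8.6,0.9,5.2,0,-1],[-13.3,1.4,7,0,-1],[-18.1,1.9,8.6,0,-1],[-23,2.4,9.6,0,-1],[-28,2.9,10.1,0,-1],[-33,3.4,10,0,-1],[-38,3.9,9.4,0,-1],[-43,4.4,8.4,0,-1],[-48,4.9,6.9,0,-1],[-52.5,5.3,4.8,0,-1],[-57,5.8,2.3,0,-1],[-57,5.8,2.3,0,-1]]'
```

```text
clock: 15.25
tcp_pos: [0.5935, 0.1274, 0.2344]
ee_rot: [[0.095, 0.996, -0.001], [0.996, -0.095, -0.0], [-0.0, -0.001, -1.0]]
contact_force: [-0.4, 0.5, 0.6]
grip_width: 0.0118
```

```bash
python3 -m creep '[[-4.1,0.4,-3,0,-1],[-8,0.8,-6.1,0,-1],[-11.5,1.2,-9.8,0,-1],[-14.6,1.5,-13.6,0,-1],[-17.4,1.8,-18,0,-1],[-19.6,2,-22.5,0,-1],[-21.3,2.2,-27.2,0,-1],[-21.3,2.2,-27.2,0,-1]]'
```

```text
clock: 16.25
tcp_pos: [0.5726, 0.1296, 0.2071]
ee_rot: [[0.095, 0.995, -0.0], [0.995, -0.095, -0.0], [-0.0, -0.0, -1.0]]
contact_force: [3.0, -0.6, -1.3]
grip_width: 0.0117
```

```bash
python3 -m creep '[[-0.5,0,-3,0,-1],[-0.9,0,-6,0,-1],[-0.9,0,-6,0,-1]]'
```

```text
clock: 16.62
tcp_pos: [0.5718, 0.1296, 0.2013]
ee_rot: [[0.095, 0.996, -0.0], [0.996, -0.095, 0.0], [0.0, -0.0, -1.0]]
contact_force: [2.2, 0.4, -1.0]
grip_width: 0.0115
```

```bash
python3 -m creep '[[0,0,0,0,-0.5],[0,0,0,0,0],[0,0,0,0,0],[0,0,40,0,0],[0,0,90,0,0],[0,0,135,0,0],[0,0,135,0,0]]'
python3 - <<'E'
from h import *
from cell import readout
s=readout.state();p=np.array(s['tcp_pos'])
im,d=eyes.read_camera("wrist"); np.savez("pics/w7.npz",p=im,d=d,tp=p,tr=s['ee_rot'])
im2,_=eyes.read_camera("side")
cv2.imwrite("pics/w7.png",np.hstack([cv2.resize(im[190:350,200:400,::-1],(450,360)),cv2.resize(im2[170:300,250:370,::-1],(332,360))]))
for uv in [(306,225),(309,230),(309,245),(309,255),(335,281)]:
    o,dd=wray(p,s['ee_rot'],uv); X=o+dd*d[uv[1],uv[0]]; print(uv,I(X).round(4))
E
```

```text
clock: 17.5
tcp_pos: [0.5733, 0.1299, 0.3403]
ee_rot: [[0.095, 0.995, 0.006], [0.995, -0.095, 0.001], [0.002, 0.006, -1.0]]
contact_force: [-1.0, 1.0, -0.4]
grip_width: 0.0455
(306, 225) [0.0151 0.1309 0.2178]
(309, 230) [0.0176 0.1271 0.2198]
(309, 245) [0.0177 0.1144 0.2198]
(309, 255) [0.0178 0.1055 0.2192]
(335, 281) [0.0401 0.0824 0.2186]
```

View pics/w7.png

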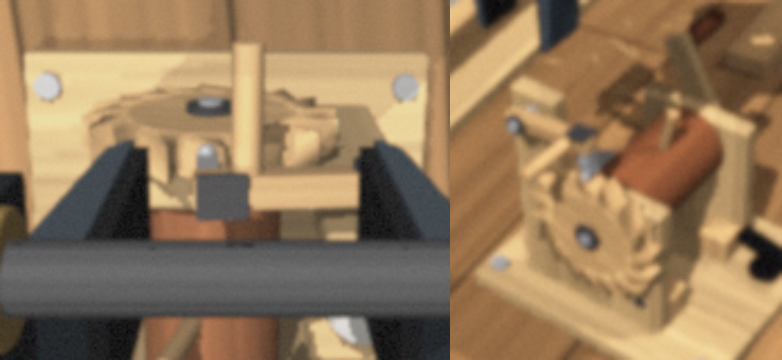

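```bash
python3 -m creep '[[-2,-45,0,0,0],[-4,-95,0,0,0],[-6,-145,0,0,0],[-8,-195,-5,0,0],[-10,-235,-30,0,0],[-10.5,-249.5,-80,0,0],[-10.5,-249.5,-130,0,0],[-10.5,-249.5,-168,0,0],[-10.5,-249.5,-168,0,-0.3],[-10.5,-249.5,-168,0,-0.45],[-10.5,-249.5,-168,0,-0.45],[-10.5,-249.5,-168,0,-0.45]]'
python3 - <<'E'
from h import *
from cell import readout
s=readout.state();print(np.round(s['tcp_pos'],4),np.round(s['contact_force'],2),np.round(s['moment'],2))
im,d=eyes.read_camera("wrist");cv2.imwrite("pics/w8.png",im[:,:,::-1])
E
```

```text
clock: 19.1
tcp_pos: [0.5619, -0.12, 0.1697]
ee_rot: [[0.095, 0.996, 0.002], [0.996, -0.095, -0.0], [-0.0, 0.002, -1.0]]
contact_force: [0.2, 0.0, 0.3]
grip_width: 0.0249
[ 0.5619 -0.12    0.1697] [0.17 0.04 0.35] [ 0.01 -0.04 -0.02]
```

View pics/w8.png

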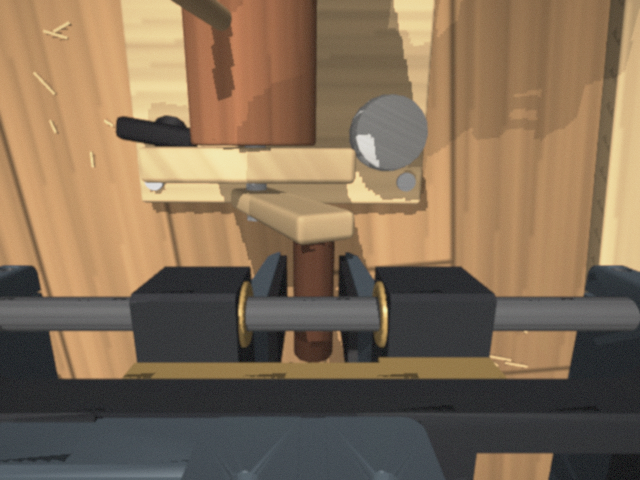

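```bash
python3 -m creep '[[2,-0.2,-0.5,0,-0.45],[4,-0.4,-0.8,0,-0.45],[5.5,-0.6,-1.8,0,-0.45],[7,-0.7,-2.5,0,-0.45],[8.5,-0.9,-3.3,0,-0.45],[10,-1,-4,0,-0.45]]'
```

```text
clock: 19.9
tcp_pos: [0.5712, -0.1209, 0.1644]
ee_rot: [[0.095, 0.995, -0.0], [0.995, -0.095, 0.0], [0.0, -0.0, -1.0]]
contact_force: [-3.9, 0.5, 1.5]
grip_width: 0.0252
```

```bash
python3 -m creep '[[0.4,0,-0.3,0,-0.45],[0.8,-0.1,-0.6,0,-0.45]]'; python3 -m creep '[[0.4,0,-0.3,0,-0.45],[0.8,-0.1,-0.6,0,-0.45]]'; python3 -c "
from h import *
from cell import readout
s=readout.state();b=I(np.array(s['tcp_pos'])+[-.0035,0,.019]);print(b,.7-np.arcsin(b[0]/.075))"
```

```text
clock: 20.15
tcp_pos: [0.5721, -0.121, 0.1639]
ee_rot: [[0.095, 0.995, 0.0], [0.995, -0.095, 0.0], [0.0, 0.0, -1.0]]
contact_force: [-3.6, 0.5, 2.6]
grip_width: 0.0252
clock: 20.4
tcp_pos: [0.573, -0.1211, 0.1634]
ee_rot: [[0.095, 0.995, 0.0], [0.995, -0.095, 0.0], [0.0, 0.0, -1.0]]
contact_force: [-3.9, 0.1, 1.9]
grip_width: 0.0255
[ 0.04222012 -0.12193857  0.1823629 ] 0.10206742019418313
```

```bash
python3 -m creep '[[0.4,0,-0.3,0,-0.45],[0.8,-0.1,-0.6,0,-0.45],[1.1,-0.1,-0.8,0,-0.45]]' | grep -E "tcp|force"
```

```text
tcp_pos: [0.574, -0.1212, 0.1625]
contact_force: [-4.4, 0.5, 3.0]
```

```bash
python3 -m creep '[[0.4,0,-0.3,0,-0.45],[0.8,-0.1,-0.6,0,-0.45],[1.1,-0.1,-0.8,0,-0.45]]' | grep -E "tcp|force"
```

```text
tcp_pos: [0.5752, -0.1214, 0.1617]
contact_force: [-3.8, -0.0, 1.7]
```

```bash
python3 -m creep '[[0.3,0,-0.2,0,-0.45],[0.7,-0.1,-0.5,0,-0.45]]' | grep -E "tcp|force"
```

```text
tcp_pos: [0.5758, -0.1214, 0.1612]
contact_force: [-3.5, 1.3, 2.6]
```

```bash
python3 -m creep '[[0.4,0,-0.3,0,-0.45],[0.8,-0.1,-0.6,0,-0.45]]' | grep -E "tcp|force"
```

```text
tcp_pos: [0.5766, -0.1215, 0.1606]
contact_force: [-4.1, 0.0, 2.5]
```

```bash
python3 -m creep '[[0.4,0,-0.3,0,-0.45],[0.8,-0.1,-0.6,0,-0.45]]' | grep -E "tcp|force"
```

```text
tcp_pos: [0.5774, -0.1216, 0.16]
contact_force: [-3.7, -0.5, 2.9]
```

```bash
python3 -m creep '[[0.4,0,-0.3,0,-0.45],[0.8,-0.1,-0.6,0,-0.45]]' | grep -E "tcp|force"
```

```text
tcp_pos: [0.5783, -0.1217, 0.1594]
contact_force: [-3.8, 0.7, 2.0]
```

```bash
python3 -m creep '[[0.4,0,-0.3,0,-0.45],[0.8,-0.1,-0.6,0,-0.45]]' | grep -E "tcp|force"
```

```text
tcp_pos: [0.579, -0.1218, 0.1588]
contact_force: [-4.2, 1.7, 1.8]
```

```bash
python3 -m creep '[[0.3,0,-0.2,0,-0.45],[0.6,-0.1,-0.5,0,-0.45]]' | grep -E "tcp|force"
```

```text
tcp_pos: [0.5796, -0.1219, 0.1583]
contact_force: [-4.7, 0.7, 2.0]
```

```bash
python3 -m creep '[[0.3,0,-0.2,0,-0.45],[0.6,-0.1,-0.5,0,-0.45]]' | grep -E "tcp|force"
```

```text
tcp_pos: [0.58, -0.122, 0.1578]
contact_force: [-6.4, 1.2, 4.3]
```

```bash
python3 -m creep '[[0.15,0,-0.1,0,-0.45],[0.25,0,-0.2,0,-0.45]]' | grep -E "clock|tcp|force"
```

```text
clock: 23.15
tcp_pos: [0.5801, -0.122, 0.1576]
contact_force: [-7.0, 1.2, 4.5]
```

```bash
python3 -m creep '[[0.15,0,-0.1,0,-0.45],[0.25,0,-0.2,0,-0.45],[0.25,0,-0.2,0,-0.45]]' | grep -E "clock|tcp|force"
```

```text
clock: 23.52
tcp_pos: [0.5802, -0.122, 0.1573]
contact_force: [-7.3, 0.3, 4.8]
```

```bash
python3 -m creep '[[0.2,0,-0.1,0,-0.45],[0.4,0,-0.2,0,-0.45],[0.4,0,-0.2,0,-0.45]]' | grep -E "clock|tcp|force"
```

```text
clock: 23.9
tcp_pos: [0.5803, -0.122, 0.1571]
contact_force: [-10.2, 0.7, 6.4]
```

```bash
python3 -m creep '[[0.1,0,-0.1,0,-0.45],[0.2,0,-0.1,0,-0.45],[0.2,0,-0.1,0,-0.45]]' | grep -E "clock|tcp|force"
```

```text
clock: 24.28
tcp_pos: [0.5804, -0.122, 0.157]
contact_force: [-11.6, 0.2, 7.9]
```

```bash
python3 -m creep '[[0,0,0,0,-0.45],[0,0,0,0,-0.45],[0,0,0,0,-0.45],[0,0,0,0,-0.45],[0,0,0,0,-0.45],[0,0,0,0,-0.45]]' | grep -E "clock|tcp|force"
python3 -m creep '[[0,0,0,0,-0.45],[0,0,0,0,-0.45],[0,0,0,0,-0.45],[0,0,0,0,-0.45],[0,0,0,0,-0.45],[0,0,0,0,-0.45]]' | grep -E "clock|tcp|force"
python3 - <<'E'
from h import *
from cell import readout
s=readout.state();
b=I(np.array(s['tcp_pos'])+[-.0035,0,.019]);print(b,.7-np.arcsin(b[0]/.075))
p,_=eyes.read_camera("scene");p2,_=eyes.read_camera("side")
f=6
o=np.array([300,190]);im=cv2.resize(p[190:250,300:366,::-1],None,fx=f,fy=f,interpolation=cv2.INTER_CUBIC)
for t,c in [(-.1,(0,0,255)),(.0,(0,255,0)),(.1,(255,0,0))]:
    u=(proj("scene",W(peg(t)))-o+.5)*f;cv2.circle(im,tuple(int(v) for v in u),2,c,-1)
o=np.array([310,190]);im2=cv2.resize(p2[190:250,310:376,::-1],None,fx=f,fy=f,interpolation=cv2.INTER_CUBIC)
for t,c in [(-.1,(0,0,255)),(.0,(0,255,0)),(.1,(255,0,0))]:
    u=(proj("side",W(peg(t)))-o+.5)*f;cv2.circle(im2,tuple(int(v) for v in u),2,c,-1)
cv2.imwrite("pics/s9z.png",np.hstack([im,im2]))
E
```

```text
clock: 25.02
tcp_pos: [0.5804, -0.122, 0.157]
contact_force: [-11.0, 0.2, 8.1]
clock: 25.78
tcp_pos: [0.5804, -0.122, 0.157]
contact_force: [-10.7, 0.3, 7.8]
[ 0.04972615 -0.1220664   0.17602404] -0.02483957285198357
```

View pics/s9z.png

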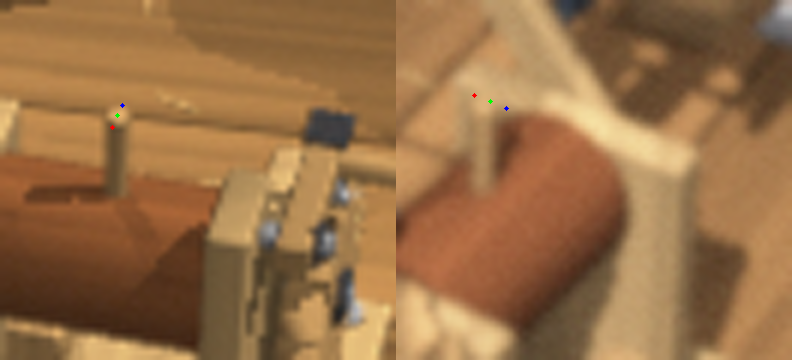

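```bash
python3 -m creep '[[-1,0.1,0.2,0,-0.45],[-2.2,0.2,0.2,0,-0.45],[-3.5,0.3,0.2,0,-0.45],[-3.5,0.3,0.2,0,-0.2],[-3.5,0.3,0.2,0,0],[-3.5,0.3,0.2,0,0],[-3.5,0.3,40,0,0],[-3.5,0.3,95,0,0],[-3.5,0.3,150,0,0],[-20,-60,190,0,0],[-40,-120,190,0,0],[-60,-180,190,0,0],[-70,-200,190,0,0],[-70,-200,190,0,0]]'
python3 - <<'E'
from h import *
from cell import readout
p,_=eyes.read_camera("scene");p2,_=eyes.read_camera("side")
np.savez("pics/s10.npz",p=p,p2=p2)
f=6
o=np.array([300,190]);im=cv2.resize(p[190:250,300:366,::-1],None,fx=f,fy=f,interpolation=cv2.INTER_CUBIC)
for t,c in [(-.1,(0,0,255)),(.0,(0,255,0)),(.1,(255,0,0))]:
    u=(proj("scene",W(peg(t)))-o+.5)*f;cv2.circle(im,tuple(int(v) for v in u),2,c,-1)
im2=cv2.resize(p2[170:290,250:382,::-1],None,fx=3,fy=3,interpolation=cv2.INTER_CUBIC)
cv2.imwrite("pics/s10z.png",np.hstack([im,im2])); cv2.imwrite("pics/s10.png",p[:,:,::-1])
E
```

```text
clock: 27.62
tcp_pos: [0.5104, -0.3238, 0.347]
ee_rot: [[0.098, 0.995, -0.0], [0.995, -0.098, -0.0], [-0.0, -0.0, -1.0]]
contact_force: [0.9, 0.7, -0.2]
grip_width: 0.0459
```

View pics/s10z.png

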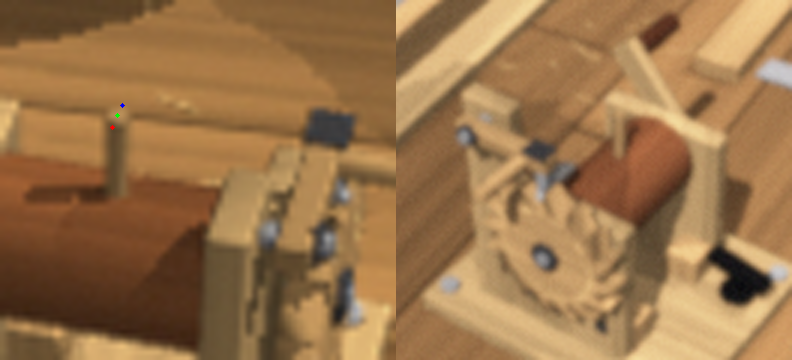

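View pics/s10.png

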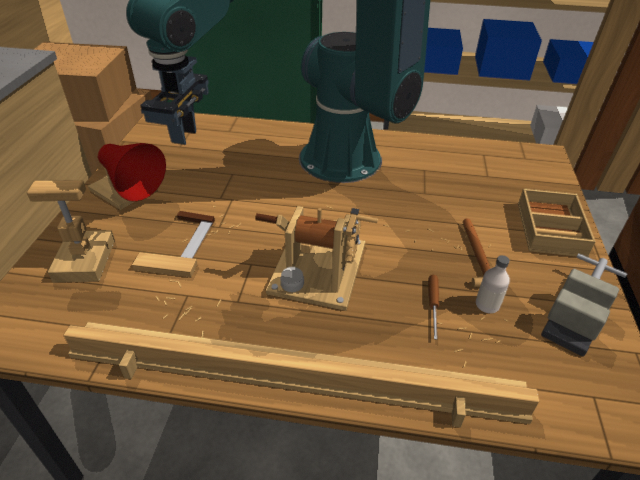

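The peg stands at about (116,115) in the zoomed scene crop, on the 0 rad mark. The side crop shows the pawl down in a gap. The tin, tee knob and tools are where they were, and the arm is clear of everything.

```bash
python3 -c "
from cell import order
print(order.job_done())"
```

```text
the job is handed in; nothing more can be done
None
```

The drum is let back with the hitch peg upright, the pawl sits in the tooth gap, and the job was handed in at about 28 s on the robot's clock.

- **Pawl:** I folded it up by its knob and let it rest leaning back. With the drum turned back to about 0.21 rad, I carried the pawl down to about 0.2 rad and let it drop in.
- **Push on the tooth:** I turned the crank on in sub-millimetre steps until the handle stopped and the force rose. The push at the handle was then 13.2 to 13.9 N along its circle. Taking the brake as 5 N, that is about 10 N on the tooth. I held it for about 1.6 s, then backed off without dragging the crank.
- **Last checks:** After letting go, the peg was within about 0.03 rad of upright in the scene picture, with the pawl in the gap and the arm well clear. The other things looked unmoved by eye; I did not measure them.
- **Disagreements:** At the hold, the handle position gave -0.025 rad while the peg in the picture looked like 0, which is within calibration error. My first winch position, taken from the base board, was off by 5 to 6 mm, so I corrected it from the axle and pawl before gripping anything.
- **Side load:** While lifting the pawl I was briefly off its arc, and the wrist read about 15 N sideways. I corrected the path and the force dropped.

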